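# Set the last leg of an upturned planter stand and lock it

### The job

The round planter stand lies upside down on the bench and two of its legs are already set and locked. Press the third leg, which its spring has pushed out, down until the middle of its three rings is level with the rim of its lock, hold it there between the fingers, and with the same hand swing the lock's lever round clockwise until it is fully closed against its stop. Finish while still gripping the leg at that mark, and leave everything else where it lies.

Things in the scene. Friction and masses are not known exactly. Their poses are not given: they have to be found in the camera images.
- stand: Plywood disc 290 mm across, 18 mm thick, of a display stand lying upside down, fixed (origin: centre of its underside on the bench). Three telescopic legs point up on a 105 mm radius, 182 mm apart: the one to set on the stand's +x side, the locked ones (foot 175 mm above the bench) at 120 and -120 degrees. Dark outer tubes 29 mm wide, black collars 38 mm wide up to 118 mm, lock ring above.
- leg: Inner leg to be set: upright aluminium tube 20 mm across, about 120 g, foot of the same width on its upper end; three dark rings round it, 10 mm apart. Origin on its axis at the middle ring, z up. Its spring has pushed it fully out: middle ring 30 mm above the rim. Pressing takes 4 N, rising to 7 N at the mark; it can go 18 mm deeper, springs out if let go, and turns freely while unlocked.
- leg_mark (a point): Point on the leg's axis at its middle ring (moves with the leg). To be brought level with lock_rim.
- lock_rim (a point): Fixed point on the leg's axis at the lock's rim: the flat top of the black lock ring (35 mm across) that carries the lever, 130 mm above the bench. Its x axis points from the stand's centre out through this leg, z up. On the two locked legs, too, the middle ring is level with the rim.
- foot_top (a point): Centre of the flat top of the leg's foot, its highest point, 45 mm above the middle ring (205 mm above the bench at the start).
- lever (a joint): Cam lever's angle about the leg's axis (rad): 0 = closed, at its stop; grows anticlockwise seen from above to 1.1 = fully open; 0.8 to 1.1 at the start. Stays where left. Turning takes 0.12 N m, up to 0.2 N m over the last half, where it clamps the leg. A finger gripping the leg just above the rim pushes it round when the hand turns about the leg's axis.
- lever_tip (a point): Upper outer end of the lever, 53 mm from the leg's axis, 22 mm above the rim; from lock_rim to here is the lever's direction (closed: +y of lock_rim, square to the line from the stand's centre). The lever is an upright black plate 6 mm thick standing out radially from the lock ring, from 18 to 57 mm from the axis (round end 9 mm thick), top edge 22 mm above the rim.
- cream_planter: Bystander: squat cream-glazed planter with a scalloped rim, 124 mm across, 85 mm tall, on the bench right of the stand. Not to be moved.
- blue_planter: Bystander: ribbed blue-glazed planter with small roses, 120 mm across, 75 mm tall, on the bench left of the stand. Not to be moved.
- olive_pot: Bystander: ribbed olive-glazed pot, 90 mm across, 70 mm tall, on the bench right of the stand, farther out. Not to be moved.
- tape_roll: Bystander: roll of brown packing tape lying flat, 100 mm across, 48 mm tall, on the bench left of the stand. Not to be moved.
- small_carton: Bystander: small cardboard carton 120 x 90 x 70 mm, on the bench right of the stand, near the robot. Not to be moved.
- dust_brush: Bystander: wooden dusting brush lying flat, on the bench beyond the stand. Not to be moved.
- screwdriver: Bystander: screwdriver 150 mm long, lying on the plywood between the stand's legs. Not to be moved.
- spare_foot: Bystander: loose black rubber foot, 22 mm across, 16 mm tall, standing on the plywood between the two locked legs. Not to be moved.

How it is judged:
By the outcome, as a careful person would: the job done as asked, in the order asked, and still so for the second after the job is handed in, while the arm keeps its last pose, push and grip.
It also fails if it takes over 38 s, if anything falls off the work surface, if the arm or the gripper's body presses on something with over 40 N, if the wrist force passes 120 N, or if a joint passes its speed limit or range.

### The arm

A 6-joint arm with a two-finger parallel gripper is mounted at the origin on the work surface. World frame = base frame: x ahead of the robot, y to its left, z up, the work surface at z = 0. Lengths are in m, angles in rad, forces in N, time in s.
With the tool pointing down it reaches from about 0.35 to 0.775 m from the base axis. Payload 5.5 kg.
Tool frame: the origin (TCP) lies between the finger pads; the fingertips stand 17 mm ahead of it and the grasp point (between the pads) lies 2 mm behind it (env.finger_overhang is the distance from the TCP to the fingertips, in m); z points along the fingers, y is the line along which they close (so a half turn about z gives the same grasp; the last joint's range is limited). The gripper opens to 85 mm and grips with 20 to 120 N. Pads are 22 mm wide; open, the fingers measure 114 mm over their backs; the gripper's body (76 mm by 85 mm) begins 54 mm behind the grasp point. The pads swing forward as they close: fully open they stand 13 mm farther back than shut.
Start: joints at [1.111, 0.313, 0.046, 1.304, 0, 1.431], TCP at [0.181, 0.546, 0.248] pointing down, gripper open.
Joint ranges: [-2.76, 2.76], [-0.86, 1.69], [-1.03, 1.26], [-2.2, 2.34], [-1.47, 1.5], [-3.14, 3.14]. Speed limits (rad/s): [2.57, 2.57, 3.14, 3.14, 3.14, 3.14].

### API

Orientations are given as a unit quaternion [w, x, y, z].
In Python, from workcell import env gives the robot as it stands. The module is installed in compiled form; this text tells all that it offers.
- The arm moves only by the shell command python3 -m pendant 'ROWS' [FORCE]. ROWS is JSON, a list of rows, each a list of 5 numbers: the gripper's target within -1 to 1 (fully open at 1, half-way at 0, shut at -1), then the shift along the tool's x, y, z in m, then the turn about the tool's z in rad. A call has 1 to 8 rows; each row shifts and turns the commanded pose from where the row before left it, along the tool's axes as they then stand; what a row does not reach is not made up. A row lasts 1/8 s, in which the tool goes at most 62.5 mm and 10.7 degrees, less where a joint would pass 70% of its speed; a pose out of reach is approached as far as the arm can. A call with a gripper value outside its range is refused whole. The fingers move at their own pace and stop on an object; FORCE is the grip in N (left out, the last holds). Time passes only in rows, so rows that do not move let the fingers close. It gives the time, the measured TCP pose, the force, the opening and the grip force at its end, in the units of the state.
- env.get_state(): the state, without advancing time (a new reading comes with each control period).
- env.read_camera(name): name is "scene" or "top" or "wrist"; returns the picture (480x640x3 uint8, red, green, blue); there is no depth.
- env.calibration(name): a dict with "K" (3x3 intrinsics, pixels), "distortion" ([k1, k2, p1, p2, k3] as OpenCV has them; the pictures are not rectified), "T" (4x4, takes a point from camera to world coordinates); the wrist camera has in their place "tool_from_camera" (4x4, takes a point from camera to tool coordinates, whose origin is the TCP and whose axes are the flange's). Camera axes: x right, y down, z forward; pixel columns grow to the right and rows downward; lengths in m; the calibration is good to about 2 mm. A picture is of the moment at which its call begins: read the wrist's pose just before it. calibration takes no time and is no camera call.
- env.hand_in(): hands the job in; it is judged then, once.
Trained networks look in the newest picture that a camera, given by its name, has taken for a name from the list of things; names that differ only in an ending like _2 or _b are one class to them, and where a whole thing is asked for, a point or a joint stands for the part that bears it (a point fixed in the world has none). Each returns a list of dicts, best first, with "score" (0 to 1); they miss things now and then, are a little off and sometimes report something else, mostly with a low value. They report only what shows in the picture. A call takes as long as a camera call.
- env.recognise(camera, label): "centre" ([column, row] in pixels, amid what is visible of it).
The state is a dict: "clock": time; "joint_pos": joint angles; "qvel": joint speeds; "tau": joint torques, N m; "tcp_pos": TCP position; "orientation": TCP orientation; "wrist_force": force on the tool from outside, world axes, zero at the start; "ft_torque": the same for the moment, N m; "finger_gap": finger opening in m; "grip_force": force on a finger pad.
Only numpy, scipy, OpenCV 4.12 (cv2) and the standard library are available. Lean on these libraries where they do the work, as an engineer would, in place of code of your own. Each camera call takes 0.05 s, during which the arm holds its last target. There are 200 camera calls.

## Working session

There is one attempt and no reset: what is moved stays moved. The work goes in short steps, Python scripts to look and compute and a shell command to move; the robot and the scene stay as the last step left them, time stands still between calls to the robot, and variables do not carry over. Pictures are saved under pics/ and viewed, at most 10 in all, crops included, and the job is handed in when it is done.

```bash
mkdir -p pics; cat > h.py <<'E'
import numpy as np, cv2
from workcell import env
from scipy.spatial.transform import Rotation as R
def snap(c,f):
    s=env.get_state(); im=env.read_camera(c); cv2.imwrite('pics/'+f,im[:,:,::-1]); return s,im
def camT(c,s=None):
    k=env.calibration(c)
    if c!='wrist': return k,np.array(k['T'])
    w=s['orientation']; T=np.eye(4); T[:3,:3]=R.from_quat([w[1],w[2],w[3],w[0]]).as_matrix(); T[:3,3]=s['tcp_pos']
    return k,T@np.array(k['tool_from_camera'])
def atz(c,px,z,s=None):
    k,T=camT(c,s)
    p=cv2.undistortPoints(np.array([[px]],float),np.array(k['K']),np.array(k['distortion']))[0,0]
    d=T[:3,:3]@[p[0],p[1],1]; o=T[:3,3]; return o+d*(z-o[2])/d[2]
def proj(c,P,s=None):
    k,T=camT(c,s); Ti=np.linalg.inv(T); 
    return cv2.projectPoints(np.array(P,float).reshape(-1,1,3),cv2.Rodrigues(Ti[:3,:3])[0],Ti[:3,3],np.array(k['K']),np.array(k['distortion']))[0][:,0]
E
python3 - <<'E'
from h import *
for c in ['scene','top']:
    snap(c,c+'0.png'); print(c,camT(c)[1][:3,3].round(3))
    for l in ['stand','leg','foot_top','lever_tip','lever']:
        print(l,[(np.round(d['centre'],1).tolist(),round(d['score'],2)) for d in env.recognise(c,l)][:4])
print(env.get_state())
E
```

```text
scene [1.124 0.591 0.742]
stand [([357.5, 283.0], 0.89)]
leg [([400.5, 244.0], 0.62)]
foot_top [([400.1, 246.2], 0.81)]
lever_tip [([390.4, 260.3], 0.79)]
lever [([389.9, 262.3], 0.65)]
top [ 0.197 -0.003  1.772]
stand [([292.2, 254.1], 0.76)]
leg []
foot_top []
lever_tip [([251.8, 246.2], 0.47), ([462.2, 203.6], 0.35)]
lever [([255.0, 247.9], 0.6)]
{'clock': 0.6, 'joint_pos': array([1.11142043e+00, 3.13172875e-01, 4.61546306e-02, 1.30359772e+00,
       6.76575288e-06, 1.43119848e+00]), 'qvel': array([ 0.00015862, -0.00024685,  0.00135086, -0.00017815, -0.00304404,
        0.00130131]), 'tau': array([-9.10879044e-04, -4.80149817e+01,  2.98664635e+01,  2.84838407e-04,
       -1.44926967e-04,  6.84219657e-06]), 'tcp_pos': array([0.18079021, 0.54590802, 0.24836101]), 'orientation': array([2.33738498e-05, 1.59208647e-01, 9.87244954e-01, 8.71650792e-05]), 'wrist_force': array([0.24934787, 0.12709664, 0.30061422]), 'ft_torque': array([-0.03639714,  0.00756996, -0.08096189]), 'grip_force': 0.0, 'finger_gap': 0.08546825770023249}
```

View pics/top0.png

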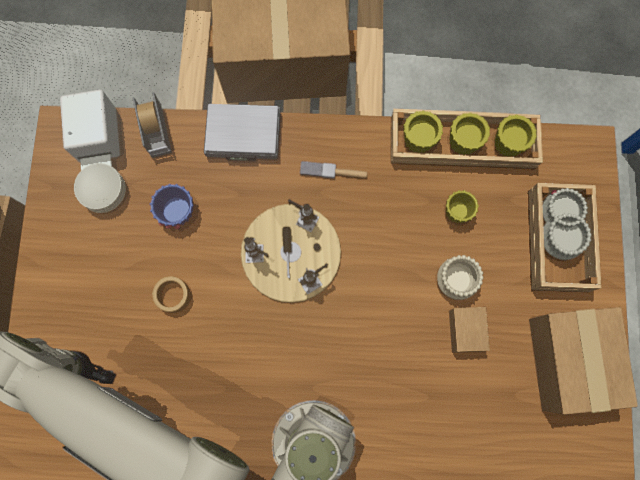

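View pics/scene0.png

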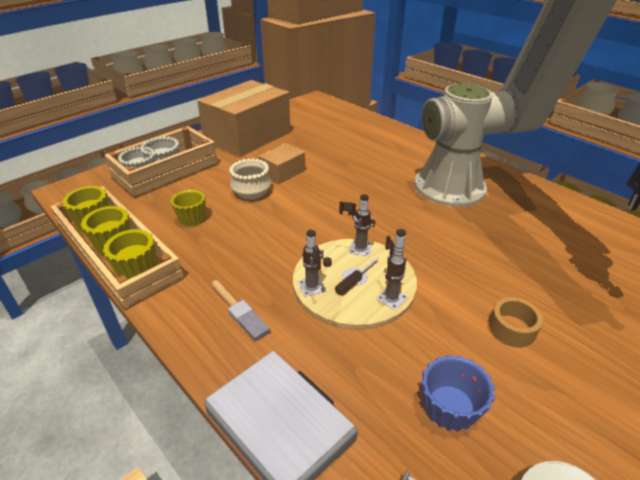

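The top view shows the unset leg at the left, around (252,247), with its lever pointing to the lower right. In the scene view it is the tallest leg, foot at about (400,235). Next I'll zoom in on both.

```bash
python3 - <<'E'
from h import *
a=cv2.imread('pics/top0.png')[200:305,235:345]; b=cv2.imread('pics/scene0.png')[190:330,285:425]
a=cv2.resize(a,(400,382),interpolation=cv2.INTER_CUBIC); b=cv2.resize(b,(382,382),interpolation=cv2.INTER_CUBIC)
cv2.imwrite('pics/z0.png',np.hstack([a,b]))
im=cv2.imread('pics/top0.png'); hsv=cv2.cvtColor(im,cv2.COLOR_BGR2HSV)
print('px',im[270,260],im[290,290],im[330,290],hsv[290,290],hsv[330,290])
m=((hsv[...,2]>185)).astype(np.uint8); m[:195]=0;m[310:]=0;m[:,:230]=0;m[:,350:]=0
n,l,st,_=cv2.connectedComponentsWithStats(m); i=1+st[1:,4].argmax(); pts=np.argwhere(l==i)[:,::-1].astype(np.int32)
h=cv2.convexHull(pts); e=cv2.fitEllipse(h); print(e); print('centre z.018',atz('top',e[0],.018))
print('foot scene .205',atz('scene',[400.5,233],.205),'top foot',atz('top',[249.5,241.5],.205))
E
```

```text
px [ 90 120 139] [147 193 213] [ 70 108 150] [ 21  79 213] [ 14 136 150]
((290.282470703125, 252.2855224609375), (96.42071533203125, 98.72449493408203), 78.27784729003906)
centre z.018 [0.53073836 0.08610436 0.018     ]
foot scene .205 [0.53059132 0.19649675 0.205     ] top foot [0.51962657 0.18397946 0.205     ]
```

View pics/z0.png

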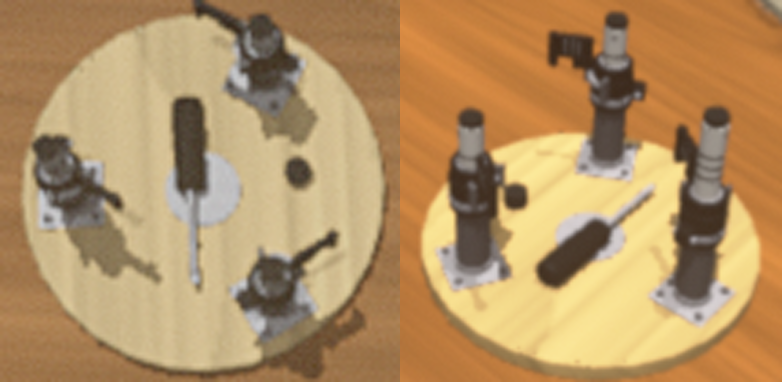

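The crops agree. The leg to set is at the left, with its foot at about (249,242) in top, roughly world (0.52,0.19). Its lever points inward, to about (268,256). I'll move above it for a close look.

```bash
cat >> h.py <<'E'
def delta(p,yawy):
    "shift in tool axes (as they stand) and turn about tool z to bring TCP to p, tool y to world angle yawy deg"
    s=env.get_state(); w=s['orientation']; M=R.from_quat([w[1],w[2],w[3],w[0]]).as_matrix()
    y=M[:,1]; a=np.degrees(np.arctan2(y[1],y[0])); d=(a-yawy+90)%180-90
    print('shift',(M.T@(np.array(p)-s['tcp_pos'])).round(4),'yang',a.round(2),'turn',np.radians(d).round(4),'tilt',M[:,2].round(4))
E
python3 - <<'E'
from h import *
delta([.50,.19,.36],120); print(env.calibration('wrist'))
E
```

```text
shift [-0.4149 -0.2375 -0.1117] yang 71.68 turn -0.8434 tilt [ 1.e-04  2.e-04 -1.e+00]
{'K': array([[330.93798431,   0.        , 325.48604608],
       [  0.        , 330.93798431, 242.78993029],
       [  0.        ,   0.        ,   1.        ]]), 'distortion': array([0.01331465, 0.        , 0.        , 0.        , 0.        ]), 'tool_from_camera': array([[-1.30402487e-03, -9.46354345e-01, -3.23128077e-01,
         8.32266858e-02],
       [ 9.99998473e-01, -1.60998790e-03,  6.79594816e-04,
         1.24744211e-04],
       [-1.16336980e-03, -3.23126697e-01,  9.46354999e-01,
        -1.25843086e-01],
       [ 0.00000000e+00,  0.00000000e+00,  0.00000000e+00,
         1.00000000e+00]])}
```

```bash
python3 -m pendant '[[1,0,0,-0.056,0],[1,-0.02,-0.01,-0.056,0],[1,-0.04,-0.023,0,0],[1,-0.04,-0.023,0,0],[1,-0.04,-0.023,0,0],[1,-0.04,-0.023,0,0],[1,-0.04,-0.023,0,0],[1,-0.04,-0.023,0,0]]' && python3 -m pendant '[[1,-0.04,-0.023,0,0],[1,-0.04,-0.023,0,0],[1,-0.04,-0.023,0,0],[1,-0.035,-0.02,0,0],[1,0,0,0,-0.17],[1,0,0,0,-0.17],[1,0,0,0,-0.17],[1,0,0,0,-0.17]]' && python3 - <<'E'
from h import *
delta([.50,.19,.36],120)
E
```

```text
clock: 1.6
tcp_pos: [0.3819, 0.3224, 0.3605]
orientation: [0.0, 0.159, 0.987, 0.0]
wrist_force: [-0.2, 1.1, -0.3]
finger_gap: 0.0854
grip_force: 0.0
clock: 2.6
tcp_pos: [0.5003, 0.1903, 0.3604]
orientation: [0.0, -0.182, 0.983, 0.0]
wrist_force: [0.2, 0.3, 0.5]
finger_gap: 0.0855
grip_force: 0.0
shift [ 0.0004 -0.0002  0.0004] yang 110.95 turn -0.158 tilt [ 1.e-04  1.e-04 -1.e+00]
```

```bash
python3 -m pendant '[[1,0,0,0,-0.16],[1,0,0,0,0]]' && python3 - <<'E'
from h import *
s,im=snap('wrist','w0.png'); print(camT('wrist',s)[1].round(3))
for l in ['stand','leg','foot_top','lever_tip','leg_mark','lever']:
    print(l,[(np.round(d['centre'],1).tolist(),round(d['score'],2)) for d in env.recognise('wrist',l)][:3])
print(env.get_state()['joint_pos'].round(2))
E
```

```text
clock: 2.85
tcp_pos: [0.5002, 0.1904, 0.3604]
orientation: [0.0, -0.256, 0.967, 0.0]
wrist_force: [-0.0, -0.3, -0.6]
finger_gap: 0.0854
grip_force: 0.0
[[-0.494  0.822  0.281  0.428]
 [ 0.869  0.468  0.16   0.149]
 [ 0.     0.324 -0.946  0.486]
 [ 0.     0.     0.     1.   ]]
stand [([239.2, 169.2], 0.83)]
leg [([315.6, 246.1], 0.98)]
foot_top [([315.3, 244.9], 0.57), ([241.8, 166.9], 0.36)]
lever_tip [([307.8, 215.8], 0.66)]
leg_mark [([317.3, 238.3], 0.78)]
lever [([126.3, 282.7], 0.69), ([319.0, 242.4], 0.57), ([304.4, 212.1], 0.56)]
[ 0.21  0.23  0.21  1.55  0.   -0.31]
```

View pics/w0.png

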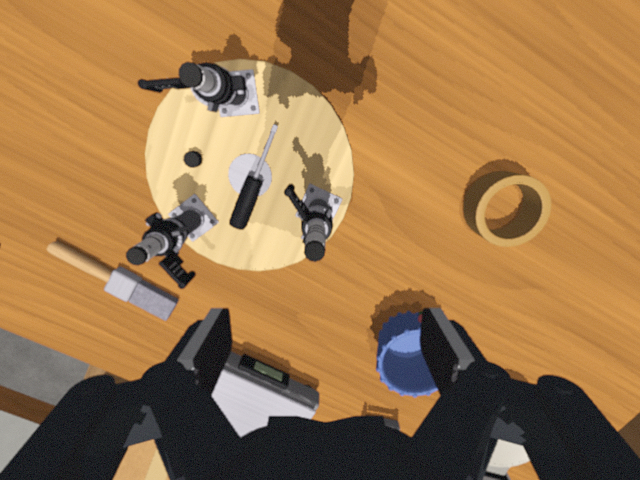

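The wrist view shows the leg's foot top at (315,251), the lever's outer end at (290,189), and the disc centred near (249,165).

```bash
python3 - <<'E'
from h import *
s=env.get_state(); im=cv2.imread('pics/w0.png')
f=atz('wrist',[315,252],.205,s); t=atz('wrist',[290.5,189.5],.152,s)
f2=atz('wrist',[191,74],.175,s); f3=atz('wrist',[137.5,255],.175,s)
print('foot',f,'tip',t,'others',f2,f3)
print('dists',[np.linalg.norm((a-b)[:2]).round(4) for a,b in((f,f2),(f,f3),(f2,f3))])
# circle fit of disc top
hsv=cv2.cvtColor(im,cv2.COLOR_BGR2HSV); m=((hsv[...,2]>190)&(hsv[...,1]<140)).astype(np.uint8); m[300:]=0
n,l,st,_=cv2.connectedComponentsWithStats(m); i=1+st[1:,4].argmax(); h=cv2.convexHull(np.argwhere(l==i)[:,::-1].astype(np.int32))[:,0]
P=np.array([atz('wrist',p,.018,s)[:2] for p in h]); A=np.c_[2*P,np.ones(len(P))]; x=np.linalg.lstsq(A,(P**2).sum(1),rcond=None)[0]
print('disc',x[:2],np.sqrt(x[2]+x[:2]@x[:2]),st[i])
c=(f+f2+f3)[:2]/3; print('c',c)
for c in (c,x[:2]):
    d=f[:2]-c; al=np.degrees(np.arctan2(d[1],d[0])); v=(t-f)[:2]; b=np.degrees(np.arctan2(v[1],v[0]))
    print('r',np.hypot(*d),'al',al,'lever len',np.hypot(*v),'dir',b,'angle rad',np.radians((b-al-90)%360))
g=im[165:285,265:365]; cv2.imwrite('pics/w0z.png',cv2.resize(g,(600,720))[:600])
E
```

```text
foot [0.52396914 0.19318522 0.205     ] tip [0.49538834 0.14714651 0.152     ] others [0.44607239 0.02940993 0.175     ] [0.62499818 0.04492393 0.175     ]
dists [np.float64(0.1814), np.float64(0.1794), np.float64(0.1796)]
disc [0.53382421 0.08822319] 0.1444011097774064 [  144    61   211   211 23975]
c [0.5316799  0.08917303]
r 0.10429761507113716 al 94.23976937204182 lever len 0.05418878887086261 dir -121.8319774731549 angle rad 0.9412255774003371
r 0.10542367206258021 al 95.36387818124679 lever len 0.05418878887086261 dir -121.8319774731549 angle rad 0.9216061775290374
```

View pics/w0z.png

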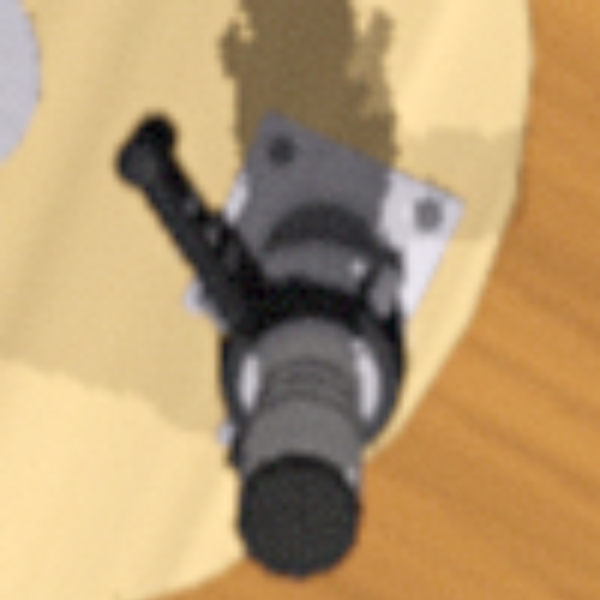

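```bash
python3 - <<'E'
from h import *
delta([.5237,.193,.183],120)
E
```

```text
shift [-0.0216 -0.0094  0.1773] yang 119.76 turn -0.0042 tilt [ 1.e-04  1.e-04 -1.e+00]
```

```bash
python3 -m pendant '[[1,-0.022,-0.009,0.02,0],[1,0,0,0.04,0],[1,0,0,0.04,0],[1,0,0,0,0],[1,0,0,0,0]]' && python3 - <<'E'
from h import *
s,im=snap('wrist','w1.png'); c=proj('wrist',[[.5237,.193,.205],[.5237,.193,.160],[.5237,.193,.130],[.4954,.1471,.152]],s); print(c)
for p in c: cv2.circle(im,tuple(int(round(v)) for v in p),2,(255,0,0),-1)
cv2.imwrite('pics/w1.png',im[:,:,::-1]); delta([.5237,.193,.183],120)
E
```

```text
clock: 3.82
tcp_pos: [0.5244, 0.1937, 0.2619]
orientation: [0.001, -0.257, 0.966, -0.0]
wrist_force: [0.1, 1.3, 0.6]
finger_gap: 0.0854
grip_force: 0.0
[[324.89910297 273.40468943]
 [325.01288683 247.99470432]
 [325.06881299 235.49960456]
 [288.46891055 181.19926044]]
shift [ 0.0016 -0.      0.0795] yang 119.79 turn -0.0036 tilt [ 3.1e-03  8.0e-04 -1.0e+00]
```

View pics/w1.png

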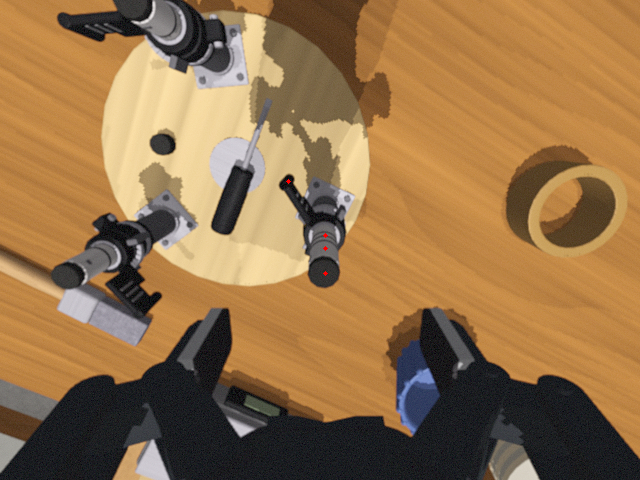

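The foot centre is at about (324,272), within 1 px of the prediction, and the lever tip matches too. I'll descend and grip.

```bash
python3 -m pendant '[[1,0,0,0.03,0],[1,0,0,0.03,0],[1,0.001,0,0.018,0],[1,0,0,0,0],[0,0,0,0,0],[-1,0,0,0,0],[-1,0,0,0,0],[-1,0,0,0,0]]' 90 && python3 -m pendant '[[-1,0,0,0,0],[-1,0,0,0,0],[-1,0,0,0,0],[-1,0,0,0,0]]' && python3 - <<'E'
from h import *
delta([.5237,.193,.153],120); print(env.get_state()['ft_torque'])
E
```

```text
clock: 4.88
tcp_pos: [0.5239, 0.1921, 0.1831]
orientation: [0.001, -0.257, 0.966, -0.001]
wrist_force: [2.4, -5.5, 2.5]
finger_gap: 0.0183
grip_force: 87.6
clock: 5.38
tcp_pos: [0.5239, 0.1921, 0.1832]
orientation: [0.001, -0.257, 0.966, -0.001]
wrist_force: [1.1, -5.4, 2.9]
finger_gap: 0.018
grip_force: 87.6
shift [-0.0002  0.001   0.0302] yang 119.75 turn -0.0044 tilt [ 0.0024 -0.0017 -1.    ]
[-0.82144946 -0.14049454  0.01488321]
```

```bash
python3 -m pendant '[[-1,0,0.0005,0.008,0],[-1,0,0.0005,0.008,0],[-1,0,0,0.008,0],[-1,0,0,0.006,0],[-1,0,0,0,0],[-1,0,0,0,0]]' && python3 - <<'E'
from h import *
delta([.5237,.193,.1532],120); print(env.get_state()['ft_torque'])
s,im=snap('scene','s1.png'); s,w=snap('wrist','w2.png')
P=[[.5237,.193,.175],[.5237,.193,.130],[.4954,.1471,.152]]
c=proj('scene',P); print(c, proj('wrist',P,s))
x,y=c[1].astype(int); g=im[y-40:y+30,x-45:x+45]
a=cv2.resize(g,None,fx=5.5,fy=5.5,interpolation=cv2.INTER_CUBIC)
b=cv2.resize(w[150:320,230:420],(a.shape[0]*190//170*7//10,a.shape[0]*7//10)); b=np.pad(b,((0,a.shape[0]-b.shape[0]),(0,0),(0,0)))
o=np.hstack([a,b])[:, :800]; print(o.shape); cv2.imwrite('pics/c1.png',o[:,:,::-1])
E
```

```text
clock: 6.12
tcp_pos: [0.5239, 0.1921, 0.1536]
orientation: [0.001, -0.256, 0.967, -0.002]
wrist_force: [2.1, -8.3, 5.9]
finger_gap: 0.0181
grip_force: 87.9
shift [-0.0002  0.0009  0.0004] yang 119.71 turn -0.0051 tilt [ 0.0034 -0.0032 -1.    ]
[-1.35111187 -0.07719879  0.01359447]
[[399.62511702 242.62185756]
 [397.24441457 259.56932782]
 [389.78563194 235.46190978]] [[327.34186041 361.27911289]
 [327.24546149 302.4835121 ]
 [262.69586367 224.69521815]]
(385, 796, 3)
```

View pics/c1.png

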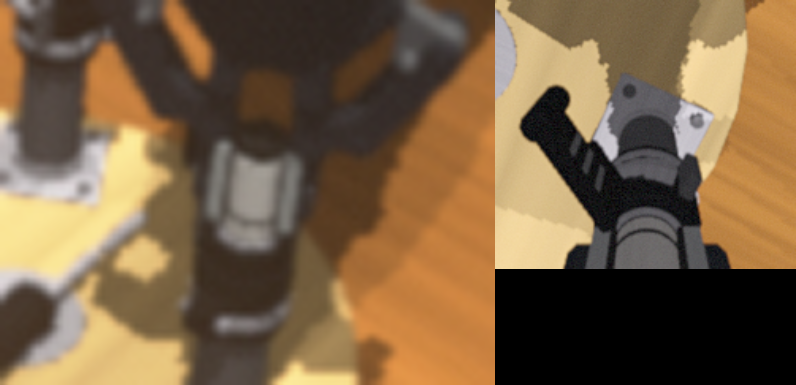

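The hand is seated on the leg and the lever is still clear of the finger. I'll check the ring against the rim in a wrist close-up.

```bash
python3 - <<'E'
from h import *
w=cv2.imread('pics/w2.png'); s=env.get_state()
ax=lambda z: proj('wrist',[[.5237,.193,z]],s)[0].round(1)
# front (towards camera) surface points of the tube at ring heights
T=camT('wrist',s)[1]; d=T[:2,3]-[.5237,.193]; d/=np.hypot(*d)
for h in (-10,0,10): print(h, proj('wrist',[[*(np.array([.5237,.193])+.01*d),.130+h/1000]],s)[0].round(1))
print('ring edge', proj('wrist',[[*(np.array([.5237,.193])+.0175*d),.130]],s)[0].round(1))
cv2.imwrite('pics/c2.png',cv2.resize(w[250:370,260:400],(700,600),interpolation=cv2.INTER_CUBIC))
E
```

```text
-10 [327.2 276.3]
0 [327.3 284.7]
10 [327.3 294.2]
ring edge [327.2 270.9]
```

View pics/c2.png

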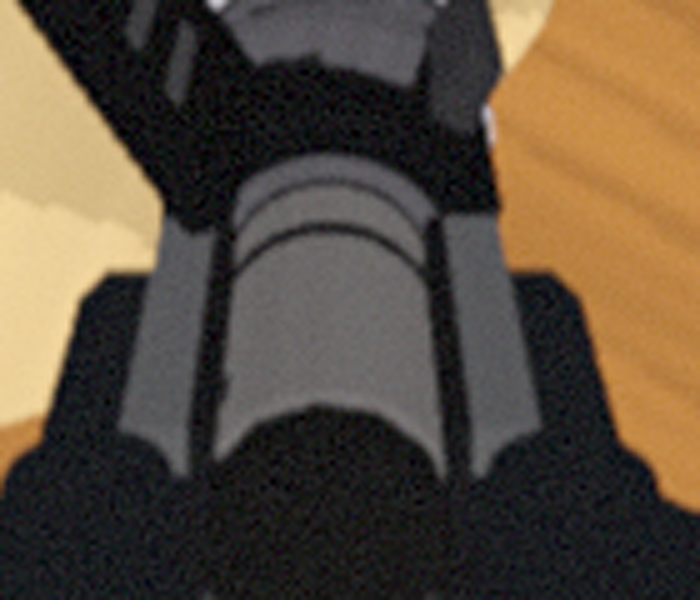

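Two ring lines show on the tube, at rows ~286.5 and ~295.5, with a bluish strip (281–286) between tube and black ring. The lower line should be the middle ring at the rim. A pixel profile should confirm this.

```bash
python3 - <<'E'
from h import *
w=cv2.imread('pics/w2.png').astype(float)
for r in range(272,316): print(r,w[r,321:331].mean(0).round(0).astype(int).tolist(),end=' | ')
w=cv2.imread('pics/w2.png'); 
print(w.shape)
k=cv2.imread('pics/w1.png')
A=cv2.resize(w[265:325,295:355],(400,400),interpolation=cv2.INTER_CUBIC)
B=cv2.resize(k[40+170:120+170,50:130],(400,400),interpolation=cv2.INTER_CUBIC)
cv2.imwrite('pics/c3.png',np.hstack([A,B]))
E
```

```text
272 [23, 21, 18] | 273 [24, 23, 23] | 274 [24, 20, 23] | 275 [23, 20, 20] | 276 [18, 16, 16] | 277 [18, 16, 15] | 278 [21, 21, 19] | 279 [15, 13, 13] | 280 [36, 32, 33] | 281 [74, 70, 72] | 282 [94, 89, 90] | 283 [98, 93, 94] | 284 [96, 92, 93] | 285 [84, 79, 80] | 286 [66, 63, 65] | 287 [84, 84, 87] | 288 [104, 104, 107] | 289 [106, 106, 109] | 290 [105, 104, 108] | 291 [104, 105, 108] | 292 [106, 106, 110] | 293 [103, 104, 106] | 294 [73, 72, 75] | 295 [39, 39, 40] | 296 [55, 53, 55] | 297 [92, 92, 95] | 298 [106, 106, 109] | 299 [104, 104, 107] | 300 [105, 105, 109] | 301 [104, 105, 108] | 302 [106, 105, 108] | 303 [106, 105, 109] | 304 [105, 105, 108] | 305 [104, 105, 108] | 306 [105, 105, 108] | 307 [105, 105, 109] | 308 [104, 104, 106] | 309 [106, 105, 109] | 310 [104, 104, 108] | 311 [104, 104, 108] | 312 [105, 105, 108] | 313 [105, 105, 108] | 314 [104, 106, 107] | 315 [104, 104, 107] | (480, 640, 3)
```

View pics/c3.png

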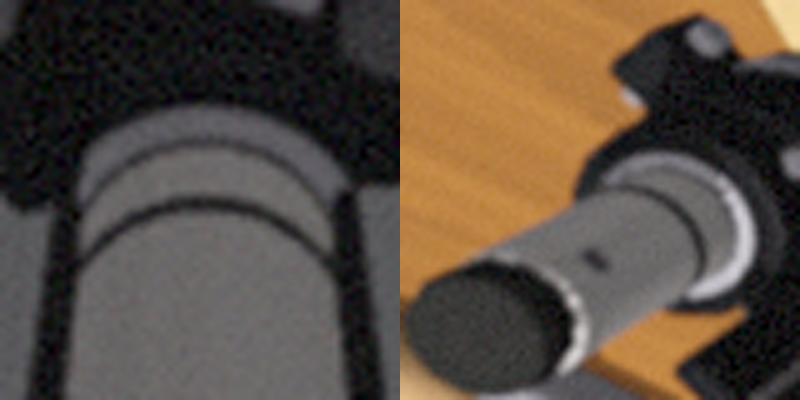

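The strip's colour differs from the tube, so it is the bushing. The middle ring shows half its width (deficit ~80 against 161 for the upper ring), so it is level with the rim, as on the locked leg. Next I swing the lever.

```bash
python3 -m pendant '[[-1,0,0,0,0.12],[-1,0,0,0,0.12],[-1,0,0,0,0.12],[-1,0,0,0,0.12],[-1,0,0,0,0.12],[-1,0,0,0,0.12],[-1,0,0,0,0]]' && python3 - <<'E'
from h import *
delta([.5237,.193,.1532],52); s,w=snap('wrist','w3.png'); print(s['ft_torque'],s['joint_pos'].round(2))
E
```

```text
clock: 7.1
tcp_pos: [0.524, 0.1922, 0.1538]
orientation: [0.002, 0.101, 0.995, -0.001]
wrist_force: [2.1, -8.0, 5.8]
finger_gap: 0.018
grip_force: 88.9
shift [0.0004 0.0007 0.0006] yang 78.42 turn 0.461 tilt [ 0.0036 -0.0032 -1.    ]
[-1.31249625 -0.15623991  0.02290676] [ 0.21  0.32 -0.18  1.07 -0.    0.41]
```

```bash
python3 - <<'E'
from h import *
s=env.get_state(); print([(np.round(d['centre'],1).tolist(),round(d['score'],2)) for l in('lever_tip','lever') for d in env.recognise('wrist',l)][:5])
al=94.8
for a in np.arange(0,1.1,.1):
    b=np.radians(al+90)+a; print(round(a,1),proj('wrist',[[.5239+.053*np.cos(b),.1925+.053*np.sin(b),.152]],s)[0].round(0),end=' ')
w=cv2.imread('pics/w3.png'); g=cv2.cvtColor(w,cv2.COLOR_BGR2GRAY)
print()
for r in np.arange(0,1.15,.05):
    b=np.radians(al+90)+r; q=[[.5239+k*np.cos(b),.1925+k*np.sin(b),.152] for k in(.035,.04,.045,.05,.053)]
    print(round(r,2),[int(g[int(round(y)),int(round(x))]) for x,y in proj('wrist',q,s)],end=' ')
E
python3 -m pendant '[[-1,0,0,0.0002,0.12],[-1,0,0,0.0001,0.12],[-1,0,0,0,0]]'
python3 - <<'E'
from h import *
delta([.5237,.193,.1532],52); s,w=snap('wrist','w4.png'); print(s['ft_torque'],s['joint_pos'].round(2))
g=cv2.cvtColor(w,cv2.COLOR_RGB2GRAY); al=94.8
for r in np.arange(-.1,1.15,.05):
    b=np.radians(al+90)+r; q=[[.5239+k*np.cos(b),.1925+k*np.sin(b),.152] for k in(.035,.04,.045,.05,.053)]
    print(round(r,2),[int(g[int(round(y)),int(round(x))]) for x,y in proj('wrist',q,s)],end=' ')
E
```

```text
[([281.6, 269.9], 0.57), ([280.1, 267.5], 0.95)]
0.0 [288. 216.] 0.1 [275. 220.] 0.2 [264. 225.] 0.3 [253. 232.] 0.4 [243. 239.] 0.5 [234. 248.] 0.6 [226. 257.] 0.7 [220. 266.] 0.8 [214. 276.] 0.9 [210. 286.] 1.0 [208. 297.] 
0.0 [81, 184, 123, 94, 89] 0.05 [166, 191, 191, 99, 104] 0.1 [47, 193, 193, 192, 194] 0.15 [5, 38, 196, 195, 194] 0.2 [55, 20, 193, 195, 194] 0.25 [35, 71, 100, 194, 54] 0.3 [23, 19, 58, 24, 15] 0.35 [16, 21, 12, 16, 21] 0.4 [17, 23, 30, 27, 15] 0.45 [16, 17, 6, 28, 12] 0.5 [18, 13, 12, 14, 17] 0.55 [86, 80, 180, 161, 15] 0.6 [192, 199, 172, 181, 178] 0.65 [197, 198, 178, 107, 95] 0.7 [197, 195, 178, 10, 16] 0.75 [198, 192, 88, 38, 24] 0.8 [196, 188, 31, 42, 49] 0.85 [194, 96, 26, 52, 57] 0.9 [193, 20, 35, 62, 34] 0.95 [195, 27, 50, 55, 31] 1.0 [190, 36, 53, 54, 98] 1.05 [83, 26, 67, 32, 203] 1.1 [23, 29, 59, 89, 201] clock: 7.62
tcp_pos: [0.524, 0.1923, 0.1538]
orientation: [0.002, 0.219, 0.976, -0.001]
wrist_force: [0.8, -8.1, 7.7]
finger_gap: 0.0181
grip_force: 89.1
shift [0.0006 0.0005 0.0006] yang 64.66 turn 0.221 tilt [ 0.0039 -0.0031 -1.    ]
[-1.35237199 -0.12747373 -0.01775658] [ 0.21  0.32 -0.18  1.07 -0.    0.65]
-0.1 [14, 115, 195, 124, 106] -0.05 [34, 19, 198, 196, 105] 0.0 [38, 52, 193, 193, 99] 0.05 [19, 48, 65, 29, 20] 0.1 [22, 22, 25, 30, 7] 0.15 [21, 23, 24, 17, 28] 0.2 [21, 13, 16, 21, 15] 0.25 [29, 23, 11, 15, 22] 0.3 [7, 58, 42, 98, 9] 0.35 [201, 200, 197, 196, 192] 0.4 [200, 161, 180, 181, 172] 0.45 [196, 176, 179, 177, 181] 0.5 [175, 177, 144, 183, 156] 0.55 [179, 132, 92, 88, 159] 0.6 [172, 33, 23, 182, 195] 0.65 [96, 24, 34, 169, 202] 0.7 [23, 39, 20, 190, 201] 0.75 [30, 40, 54, 196, 202] 0.8 [36, 52, 42, 197, 198] 0.85 [35, 60, 39, 200, 201] 0.9 [41, 54, 71, 200, 202] 0.95 [37, 52, 206, 206, 203] 1.0 [54, 42, 205, 208, 215] 1.05 [58, 41, 208, 211, 215] 1.1 [62, 66, 210, 213, 214]
```

```bash
python3 -m pendant '[[-1,0,0,0.0003,0.08],[-1,0,0,0,0.06],[-1,0,0,0,0.04],[-1,0,0,0,0.02],[-1,0,0,0,0]]'
cat > chk.py <<'E'
from h import *
import sys
delta([.5237,.193,.1532],52); s,w=snap('wrist',sys.argv[1]); print(s['ft_torque'],s['joint_pos'].round(3),s['tau'].round(2))
g=cv2.cvtColor(w,cv2.COLOR_RGB2GRAY); al=94.8; A=[];W=[]
for r in np.arange(-.4,.4,.01):
    b=np.radians(al+90)+r; q=[[.5239+k*np.cos(b),.1925+k*np.sin(b),.152] for k in(.035,.04,.045,.05,.053)]
    m=np.mean([g[int(round(y)),int(round(x))]<50 for x,y in proj('wrist',q,s)]); A.append(r);W.append(m>.7)
A=np.array(A)[W]; print('lever dark span',A.min(),A.max(),'mid',A.mean())
E
python3 chk.py w5.png
```

```text
clock: 8.3
tcp_pos: [0.524, 0.1923, 0.1537]
orientation: [0.002, 0.315, 0.949, -0.001]
wrist_force: [0.2, -7.9, 9.8]
finger_gap: 0.0181
grip_force: 90.5
shift [0.0007 0.0004 0.0005] yang 53.26 turn 0.022 tilt [ 0.0041 -0.003  -1.    ]
[-1.3466841  -0.00234642  0.07951197] [ 0.21   0.324 -0.176  1.068 -0.004  0.851] [  4.2  -41.96  25.36  -0.63   2.05   0.15]
lever dark span -0.1399999999999998 0.11000000000000043 mid -0.01499999999999968
```

```bash
python3 -m pendant '[[-1,0,0,0,0.03],[-1,0,0,0,0.02],[-1,0,0,0,0]]'; python3 chk.py w6.png;python3 -m pendant '[[-1,0,0,0,0.03],[-1,0,0,0,0.02],[-1,0,0,0,0]]'; python3 chk.py w7.png
```

```text
clock: 8.72
tcp_pos: [0.524, 0.1923, 0.1537]
orientation: [0.002, 0.339, 0.941, -0.001]
wrist_force: [-0.3, -8.7, 9.3]
finger_gap: 0.018
grip_force: 90.5
shift [0.0007 0.0004 0.0005] yang 50.39 turn -0.0281 tilt [ 0.0041 -0.003  -1.    ]
[-1.39239155  0.03711577  0.06853903] [ 0.21   0.324 -0.176  1.068 -0.004  0.901] [  4.22 -41.96  25.35  -0.62   2.04   0.14]
lever dark span -0.18999999999999984 0.060000000000000386 mid -0.06499999999999972
clock: 9.15
tcp_pos: [0.5241, 0.1922, 0.1537]
orientation: [0.003, 0.362, 0.932, -0.001]
wrist_force: [0.1, -7.9, 9.9]
finger_gap: 0.018
grip_force: 91.5
shift [0.0008 0.0003 0.0005] yang 47.56 turn -0.0774 tilt [ 0.0043 -0.0032 -1.    ]
[-1.38843897 -0.067906    0.38237538] [ 0.21   0.324 -0.176  1.068 -0.004  0.95 ] [  4.18 -41.87  25.36  -0.56   2.17   0.45]
lever dark span -0.21999999999999986 0.04000000000000037 mid -0.08999999999999975
```

```bash
python3 -m pendant '[[-1,0,0,0,0.03],[-1,0,0,0,0],[-1,0,0,0,0]]'; python3 chk.py w8.png; python3 - <<'E'
from h import *
w=cv2.imread('pics/w8.png'); s=env.get_state(); 
for r in range(280,300): print(r,w[r,321:331].mean().round(0),end=' | ')
sc=cv2.imread('pics/w8.png')[150:390,180:440]; z=cv2.resize(w[265:325,295:355],(553,553)); cv2.imwrite('pics/f.png',np.hstack([cv2.resize(w[190:340,200:260+90],(553//1,553))[:, :],z[:, :240]])[:, :793])
E
```

```text
clock: 9.57
tcp_pos: [0.5241, 0.1921, 0.1538]
orientation: [0.003, 0.376, 0.927, -0.001]
wrist_force: [1.2, -8.8, 10.1]
finger_gap: 0.0182
grip_force: 93.9
shift [0.0009 0.0003 0.0006] yang 45.86 turn -0.1072 tilt [ 0.0044 -0.0035 -1.    ]
[-1.54180669 -0.02220194  0.47044366] [ 0.21   0.324 -0.175  1.068 -0.004  0.98 ] [  4.24 -41.86  25.31  -0.63   2.32   0.44]
lever dark span -0.21999999999999986 0.04000000000000037 mid -0.08999999999999975
280 47.0 | 281 83.0 | 282 100.0 | 283 103.0 | 284 97.0 | 285 79.0 | 286 67.0 | 287 97.0 | 288 113.0 | 289 114.0 | 290 112.0 | 291 114.0 | 292 115.0 | 293 107.0 | 294 72.0 | 295 39.0 | 296 70.0 | 297 103.0 | 298 114.0 | 299 113.0 |
```

View pics/f.png

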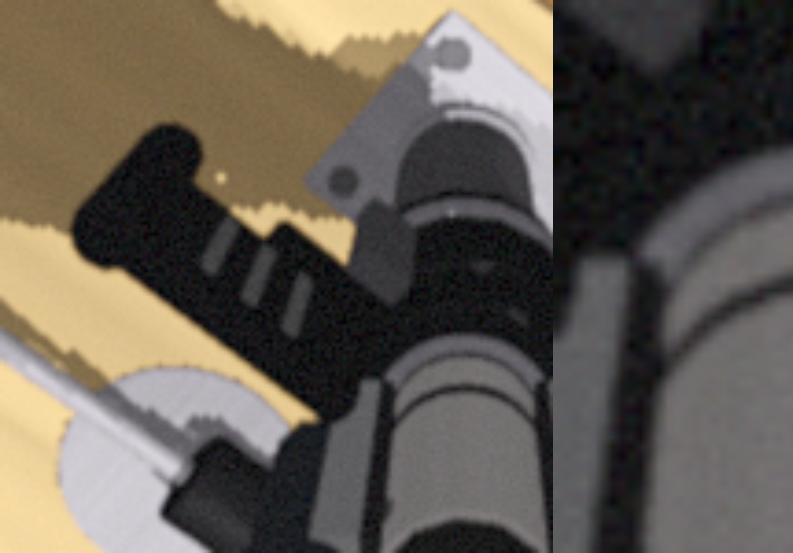

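The lever stayed put through the last push while the torque rose, so it is on its stop. The middle ring is still half visible at the rim, so it is level, and the grip is firm.

```bash
python3 -c "
from workcell import env
print(env.hand_in())"
```

```text
the job is handed in; nothing more can be done
None
```

The third leg is pressed to its middle ring and still gripped there, the lever is closed against its stop, nothing else was touched as far as I could see, and the job was handed in at about 10 s; no verdict came back.

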